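Empty the loading tray and gauge its floor

ROBOT

A 6-joint arm with a two-finger parallel gripper is mounted at the origin on a cart in front of the work surface, level with it; the furniture and walls round the work are solid. World frame = base frame: x ahead of the robot, y to its left, z up, the work surface at z = 0. Lengths are in m, angles in rad, forces in N, time in s.
With the tool pointing down it reaches from about 0.375 to 0.9 m from the base axis. Payload 3.1 kg.
Tool frame: the origin (TCP) lies midway between the tips of the shut fingers; the grasp point (between the pads) lies 19 mm behind it; z points along the fingers, y is the line along which they close (so a half turn about z gives the same grasp; the last joint's range is limited). The gripper opens to 87 mm and grips with 3 to 60 N. Pads are 19 mm wide; open, the fingers measure 117 mm over their backs; the gripper's body (75 mm by 190 mm) begins 51 mm behind the grasp point.
Start: joints at [1.062, 0.527, 1.433, -0, 1.181, -0.178], TCP at [0.203, 0.591, 0.223] pointing down, gripper open.
Joint ranges: [-3.08, 3.08], [-0.75, 2.2], [0.22, 2.44], [-1.43, 4.57], [0, 2.65], [-2.85, 2.85]. Speed limits (rad/s): [2.79, 2.79, 3.14, 3.14, 3.14, 3.14].

INTERFACE

Orientations are given as a unit quaternion [x, y, z, w].
In Python, from rig import status, imaging, order gives the robot as it stands.
- The arm moves only by the tool arm_command, never from a script. Its argument "deltas" is one flat list of numbers, 5 for each row, row after row: the opening, from -1 (shut) to 1 (fully open), so that 0 is half open, then the shift along the tool's x, y, z in m, then the turn about the tool's z in rad. In form: [gripper, tx, ty, tz, roll, gripper, tx, ty, tz, roll, ...]. A call has 1 to 12 rows; each row shifts and turns the commanded pose from where the row before left it, along the tool's axes as they then stand; what a row does not reach is not made up. A row lasts 1/8 s, in which the tool goes at most 62.5 mm and 10.7 degrees, less where a joint would pass 70% of its speed; a pose out of reach is approached as far as the arm can. A call with a gripper value outside its range is refused whole. The fingers move at their own pace and stop on an object; "newtons" is the grip in N (left out, the last holds). Time passes only in rows, so rows that do not move let the fingers close. It gives the time, the measured TCP pose, the force, the opening and the grip force at its end, in the units of the state.
- status.get_obs(): the state, without advancing time (a new reading comes with each control period).
- imaging.camera(name): name is "side" or "top" or "wrist"; returns (picture, depth): 420x560x3 uint8, red, green, blue; 420x560 float32, m along the optical axis (not along the pixel's ray), 0 where there is no reading.
- imaging.camera_params(name): a dict with "intrinsics" (3x3 intrinsics, pixels), "camera_from_world" (4x4, takes a point from world to camera coordinates). Camera axes: x right, y up, looking along -z (the intrinsics and any distortion apply to the point x, -y, -z); pixel columns grow to the right and rows downward; lengths in m; the calibration is good to about 2 mm. A picture is of the moment at which its call begins: read the wrist's pose just before it. camera_params takes no time and is no camera call; for the wrist camera it gives the pose at the moment of the call.
- order.hand_in(): hands the job in; it is judged then, once.
The state is a dict: "time": time; "q": joint angles; "joint_velocities": joint speeds; "joint_torque": joint torques, N m; "position": TCP position; "tool_rot": TCP orientation; "ft_force": force on the tool from outside, world axes, zero at the start; "moment": the same for the moment, N m; "grip_width": finger opening in m; "grip_force": force on a finger pad.
Only numpy, scipy, OpenCV 4.12 (cv2) and the standard library are available. Lean on these libraries where they do the work, as an engineer would, in place of code of your own. Each camera call takes 0.05 s, during which the arm holds its last target. There are 200 camera calls.

TASK

The tip-up loading tray of the small blue feed hopper is due for a wear check. Lift the tray by its red handle so that all five nuts and bolts slide into the hopper, lower the tray again, then take the yellow thickness gauge from its dock, stand its tip on the red dot at the middle of the tray floor and press lightly, gauge upright, until its sprung tip is about half way in. Finish while still holding the gauge there like that; do not press hard, and leave the other things on the bench alone.

Things in the scene. Friction and masses are not known exactly. Their poses are not given: they have to be found in the camera images.
- feeder: Blue sheet-metal feed hopper, fixed, base plate 184 x 350 mm. Origin on the bench under the tray's hinge; x along the hinge, y from hopper to tray, z up. Open hopper inside x -77..77, y -174..-6 mm; tray-side wall 104 mm high, cheeks 122, back wall (y -176) 156; floor slopes from z 71 at the tray to 33. Rest posts under the tray at y 125. Outlet chute reaches y -225, z under 60.
- load_tray (a joint): Angle of the aluminium loading tray, rad: 0 = down, level on its rest posts; grows as the handle is lifted; stop at 1.25. Tray 118 mm wide, floor from 16 mm before the hinge to 150 mm behind it; sides and rear wall reach 38 mm above the hinge line, front (hopper side) open. Weighs 0.35 kg plus its load and falls down when let go. The pieces slide out by about 1.1 rad.
- tray_hinge (a point): Middle of the tray's hinge axis, 112 mm above the bench; turns with the tray: x along the hinge, y along the tray floor away from the hopper, z square to the floor.
- tray_handle (a point): Middle of the tray's red round handle bar: 12 mm diameter, 108 mm long, parallel to the hinge, on two thin rods 46 mm either side of the middle; 192 mm from the hinge along the tray, 28 mm above the hinge line (140 mm above the bench when down), 42 mm from bar axis to the tray's rear wall. It may turn between closed fingers.
- tray_mark (a point): Centre of the measuring spot on the upper face of the tray floor (116 mm above the bench with the tray down): a red dot of 8 mm in a yellow ring of 22 mm, on the tray's centre line 80 mm from the hinge. A nut may cover it at first. z square to the floor.
- nut_a: Steel hex nut, 21 x 24 x 12 mm, loose in the tray. Origin at the centre of its underside.
- nut_b: Steel hex nut like nut_a, loose in the tray.
- nut_c: Steel hex nut like nut_a, loose in the tray.
- bolt_a: Steel hex bolt, head 20 x 17 mm, 41 mm long, standing on its head in the tray. Origin at the centre of its head's underside.
- bolt_b: Steel hex bolt, head 22 x 19 mm, 41 mm long, standing on its head in the tray. Origin at the centre of its head's underside.
- dock: Fixed black and grey dock on the bench (base 100 x 78 mm, 8 mm thick) whose square socket (37 mm outside, 64 mm long, 23 mm bore) leans 0.35 rad from the vertical towards the dock's -x. Origin at bench height under the foot of the socket's axis, which starts 10 mm above it. It stands left or right of the feeder.
- gauge: Pen-type thickness gauge, 0.16 kg, parked in the dock and leaning with it. Origin at its nose end; z along its axis to the top. Steel nose 20 mm diameter (z 0..45 mm), black collar 33 mm (z 45..53, rests on the socket), yellow case 30 mm in x, 24 mm in y, flat sides (z 53..139; black sleeve z 74..110), display on its -x side. Draw it 65 mm or more along its axis to free it.
- gauge_tip (a joint): How far the sprung tip is pushed in along the gauge's z, m: 0 = fully out (tip end 15 mm below the nose), 0.010 = fully in. Takes 1.5 N to start and 0.5 N more per mm.
- gauge_point (a point): End of the gauge's rounded 12 mm diameter tip, on the gauge's axis; moves with the tip.
- jar_nuts: Bystander: small jar with a grey lid, 60 x 60 x 89 mm, behind the work. Leave alone.
- spanner_13: Bystander: combination spanner 154 mm long, lying on the bench. Leave alone.
- pliers_red: Bystander: pliers with red handles, 165 mm long, lying on the bench. Leave alone.
- centre_punch: Bystander: steel centre punch, 120 mm long, lying on the bench. Leave alone.
- tool_cup: Bystander: fixed steel cup with scribers and brushes, 74 mm diameter, 165 mm tall, on the side of the feeder where the dock is not.
Mind the look-alikes: they are no part of the job. What is shaped like the gauge but pink is not meant.

How it is judged:
By the outcome, as a careful person would: the job done as asked, in the order asked, and still so for the second after the job is handed in, while the arm keeps its last pose, push and grip.
It also fails if it takes over 64 s, if anything falls off the work surface, if the arm or the gripper's body presses on something with over 40 N, if the wrist force passes 120 N, or if a joint passes its speed limit or range.

## Working session

There is one attempt and no reset: what is moved stays moved. The work goes in short steps, Python scripts to look and compute and a tool call to move; the robot and the scene stay as the last step left them, time stands still between calls to the robot, and variables do not carry over. Pictures are saved under pics/ and viewed, at most 13 in all, crops included, and the job is handed in when it is done.

Besides the shell and the picture viewer there is one more tool, called in YAML: its name, and indented under it one key for each argument. arm_command: Moves the arm, as the interface text tells. Its arguments: {"type":"object","properties":{"deltas":{"type":"array"},"newtons":{"type":"number"}},"required":["deltas"]}

```bash
ls; mkdir -p pics; python3 - <<'E'
from rig import status, imaging
import cv2,numpy as np
print(status.get_obs())
ims=[]
for n in ("side","top"):
    p,d=imaging.camera(n); np.save(f"{n}_p.npy",p); np.save(f"{n}_d.npy",d)
    cv2.imwrite(f"pics/{n}0.png",p[:,:,::-1]); 
    c=imaging.camera_params(n); print(n,c)
E
```

```text
pics
{'time': 0.0, 'q': array([ 1.06150968e+00,  5.28484078e-01,  1.43391019e+00, -3.15247173e-05,
        1.18134793e+00, -1.78496342e-01]), 'joint_velocities': array([ 3.19407881e-05, -2.95092073e-04,  1.61973148e-03, -3.75304963e-04,
        9.29871835e-04, -1.16735718e-03]), 'joint_torque': array([ 5.34405099e-04, -4.40044177e+01, -1.76595461e+01,  6.35159388e-02,
        5.81065798e-02, -1.42730578e-04]), 'position': array([0.2026129 , 0.59047936, 0.2215581 ]), 'tool_rot': array([ 1.64636091e-01,  9.86353792e-01, -1.01676211e-03, -3.48642153e-04]), 'ft_force': array([ 0.14424465, -0.09336228, -0.15050291]), 'moment': array([-0.00561866,  0.02055377,  0.0072289 ]), 'grip_force': 0.0, 'grip_width': 0.08703113704260784}
side {'intrinsics': array([[490.80294533,   0.        , 276.98827334],
       [  0.        , 490.80294533, 210.86756194],
       [  0.        ,   0.        ,   1.        ]]), 'camera_from_world': array([[-0.96629098, -0.25725614,  0.01005072,  0.53211074],
       [ 0.18044257, -0.64888936,  0.73917729, -0.18200353],
       [-0.18363609,  0.71607393,  0.6734359 , -1.40033527],
       [ 0.        ,  0.        ,  0.        ,  1.        ]])}
top {'intrinsics': array([[407.67825551,   0.        , 281.22680732],
       [  0.        , 407.67825551, 211.19306662],
       [  0.        ,   0.        ,   1.        ]]), 'camera_from_world': array([[-0.02578558, -0.99964948, -0.00600178, -0.00354708],
       [ 0.98297153, -0.02644715,  0.18184479, -0.55903978],
       [-0.18193978, -0.00121061,  0.98330893, -1.14980225],
       [ 0.        ,  0.        ,  0.        ,  1.        ]])}
```

View pics/top0.png

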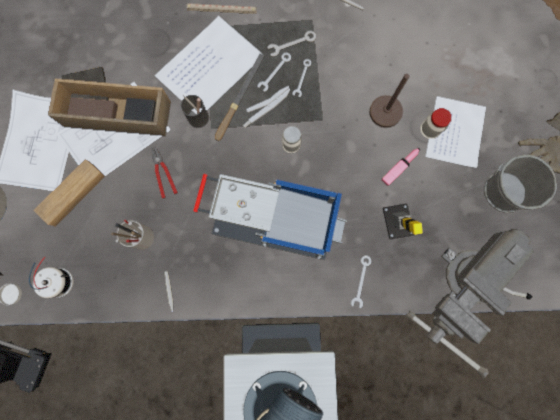

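View pics/side0.png

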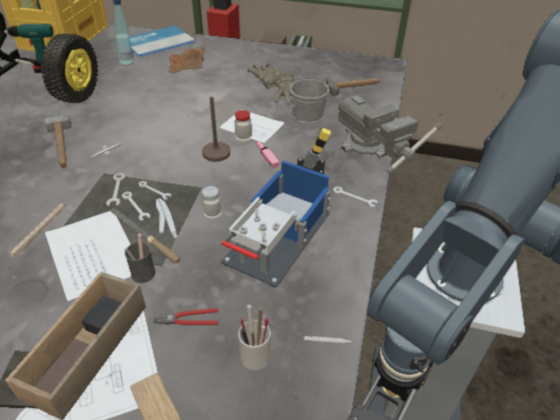

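The top view shows the tray's red bar at (201,193), the hopper at (305,215), and the dock at (403,222) with the yellow gauge top at (416,227). The pink look-alike is at (400,167). The side view shows the bar at (240,250) and the gauge at (322,138).

```bash
cat > h.py <<'E'
import numpy as np, cv2
from rig import imaging
def ray(cp,uv):
    K,M=cp["intrinsics"],cp["camera_from_world"]; R,t=M[:3,:3],M[:3,3]
    uv=np.atleast_2d(np.asarray(uv,float))
    d=np.c_[(uv[:,0]-K[0,2])/K[0,0],-(uv[:,1]-K[1,2])/K[1,1],-np.ones(len(uv))]
    return -R.T@t, d@R          # origin, world dirs with unit depth
def onz(cp,uv,z):
    o,d=ray(cp,uv); return o+d*((z-o[2])/d[:,2])[:,None]
def cloud(cp,D,mask):
    v,u=np.nonzero(mask&(D>0)); o,d=ray(cp,np.c_[u,v]); return o+d*D[v,u][:,None]
def proj(cp,X):
    K,M=cp["intrinsics"],cp["camera_from_world"]; c=np.atleast_2d(X)@M[:3,:3].T+M[:3,3]
    return np.c_[K[0,0]*c[:,0]/-c[:,2]+K[0,2],K[1,1]*-c[:,1]/-c[:,2]+K[1,2]]
def red(p):
    h=cv2.cvtColor(p,cv2.COLOR_RGB2HSV); return ((h[...,0]<6)|(h[...,0]>174))&(h[...,1]>170)&(h[...,2]>90)
def yellow(p):
    h=cv2.cvtColor(p,cv2.COLOR_RGB2HSV); return (h[...,0]>20)&(h[...,0]<35)&(h[...,1]>150)&(h[...,2]>80)
def box(shape,x0,x1,y0,y1):
    m=np.zeros(shape,bool); m[y0:y1,x0:x1]=1; return m
E
python3 - <<'E'
from h import *
P={n:(np.load(n+"_p.npy"),np.load(n+"_d.npy"),imaging.camera_params(n)) for n in("top","side")}
B={"top":((185,220,165,220),(400,430,210,245)),"side":((215,265,235,265),(300,340,120,175))}
for n,(p,d,c) in P.items():
    S=d.shape
    m=red(p)&box(S,*B[n][0]); v,u=np.nonzero(m); 
    (cx,cy),(w,h),a=cv2.minAreaRect(np.c_[u,v].astype(np.float32)); 
    q=np.c_[u,v]; cen=(q.max(0)+q.min(0))/2
    W=onz(c,q,.14); mu=W.mean(0); e=np.linalg.svd(W-mu,full_matrices=0)[2][0]; s=(W-mu)@e
    print(n,"bar rect",cx,cy,w,h,"mid",mu+e*(s.max()+s.min())/2,"dir",e,"len",np.ptp(s))
    C=cloud(c,d,m);print(" depth z of bar",np.percentile(C[:,2],[10,50,90]))
    m=yellow(p)&box(S,*B[n][1]); C=cloud(c,d,m); print(" gauge n",m.sum(),"\n",np.percentile(C,[2,25,50,75,98],axis=0).round(4))
    np.save(n+"_g.npy",C)
    top=C[C[:,2]>np.percentile(C[:,2],98)-.012]; print(" top",top.mean(0)); 
    e=np.linalg.svd(C-C.mean(0),full_matrices=0)[2][0]; print(" axis",e)
    m=(p.max(2)<55)&box(S,*((380,425,198,245) if n=="top" else (290,340,130,185)));C=cloud(c,d,m)
    L=C[(C[:,2]<.02)]; 
    if n=="top": print(" dock rect",cv2.minAreaRect((L[:,:2]*1000).astype(np.float32)), len(L))
im=cv2.resize(P["top"][0][150:260,180:440],None,fx=3,fy=3,interpolation=2)
im2=cv2.resize(P["side"][0][120:200,270:380],None,fx=3,fy=3,interpolation=2)
o=np.zeros((330+240,780,3),np.uint8);o[:330]=im;o[330:,:330]=im2
cv2.imwrite("pics/z1.png",o[:,:,::-1])
E
```

```text
top bar rect 199.96539306640625 192.62692260742188 3.595937490463257 38.06431198120117 mid [0.60080409 0.20380305 0.14      ] dir [-9.68479501e-01  2.49093267e-01  5.33034481e-29] len 0.10643770608483985
 depth z of bar [0.14278834 0.14515176 0.14752458]
 gauge n 181 
 [[ 0.4708 -0.3879  0.0836]
 [ 0.4811 -0.38    0.1348]
 [ 0.4903 -0.372   0.1537]
 [ 0.5008 -0.3669  0.1587]
 [ 0.5225 -0.3629  0.1638]]
 top [ 0.48412174 -0.37704909  0.1584268 ]
 axis [-0.40896274 -0.13956568  0.90181534]
 dock rect ((528.5826416015625, -366.5047912597656), (91.49488067626953, 65.63854217529297), 7.212425231933594) 69
side bar rect 239.65521240234375 249.637939453125 37.68495178222656 3.545274019241333 mid [0.59941897 0.20080038 0.14      ] dir [-9.67551963e-01  2.52672118e-01 -1.02102742e-16] len 0.10524389421241762
 depth z of bar [0.1428364  0.14633941 0.14939639]
 gauge n 101 
 [[ 0.4763 -0.3735  0.0795]
 [ 0.4872 -0.3693  0.0935]
 [ 0.4965 -0.3672  0.1326]
 [ 0.5059 -0.3647  0.1447]
 [ 0.5185 -0.3613  0.157 ]]
 top [ 0.48712241 -0.36727517  0.15187272]
 axis [-0.33746315 -0.00856502  0.94129977]
```

View pics/z1.png

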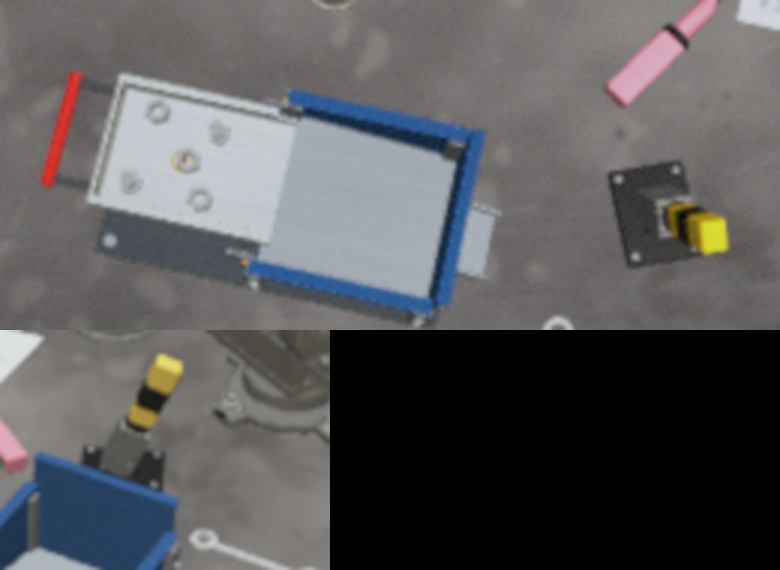

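The crop shows the tray axis tilted about 14° to world y, with the hinge near (0.552, 0.017). The five pieces are in the tray, and a nut covers the mark. The gauge leans mostly towards world -x. I'm moving to above the bar.

arm_command:
  deltas: [-0.2,0,0,-0.045,-0.02,-0.2,0,0,-0.045,-0.02,-0.2,0,0,-0.045,-0.02,-0.2,0,0,-0.045,-0.019,-0.2,-0.04,-0.023,0,0,-0.2,-0.04,-0.023,0,0,-0.2,-0.04,-0.023,0,0,-0.2,-0.04,-0.023,0,0,-0.2,-0.04,-0.023,0,0,-0.2,-0.04,-0.023,0,0,-0.2,-0.04,-0.023,0,0,-0.2,-0.04,-0.023,0,0]
  newtons: 20

```text
time: 1.6
position: [0.4677, 0.3319, 0.4021]
tool_rot: [0.126, 0.992, -0.0, -0.0]
ft_force: [1.0, 0.7, 0.4]
grip_width: 0.0346
grip_force: 0.0
```

arm_command:
  deltas: [-0.2,-0.04,-0.023,0,0,-0.2,-0.04,-0.023,0,0,-0.2,-0.04,-0.023,0,0,-0.2,-0.04,-0.023,0,0,-0.2,0,0,0.05,0,-0.2,0,0,0.05,0,-0.2,0,0,0.04,0,-0.2,0,0,0,0]

```text
time: 2.6
position: [0.5962, 0.2037, 0.2584]
tool_rot: [0.126, 0.992, -0.001, -0.005]
ft_force: [1.3, 0.5, 0.2]
grip_width: 0.0354
grip_force: 0.0
```

```bash
cat >> h.py <<'E'
from rig import status
from scipy.spatial.transform import Rotation as Rot
def grasp_err(X,back=.019):
    "shift in tool axes that puts the grasp point at world X"
    s=status.get_obs(); R=Rot.from_quat(s["tool_rot"]).as_matrix()
    return R.T@(np.asarray(X)-(s["position"]-back*R[:,2])), R
E
python3 - <<'E'
from h import *
c=imaging.camera_params("wrist"); e,R=grasp_err([.600,.2025,.14]); print(e.round(4),R.round(3)[:,1],status.get_obs()["position"])
p,d=imaging.camera("wrist"); cv2.imwrite("pics/w1.png",p[:,:,::-1])
m=red(p); n,l,st,ce=cv2.connectedComponentsWithStats(m.astype(np.uint8)); i=1+st[1:,4].argmax(); print(st[i])
v,u=np.nonzero(l==i); W=onz(c,np.c_[u,v],.14); mu=W.mean(0); a=np.linalg.svd(W-mu,full_matrices=0)[2][0]; s=(W-mu)@a
mid=mu+a*(s.max()+s.min())/2; print(mid,a,np.ptp(s)); print(grasp_err(mid)[0])
E
```

```text
[-0.005   0.0003  0.1374] [ 0.249  0.968 -0.004] [0.59624915 0.20366947 0.25843791]
[ 279  156   12  104 1043]
[0.60077792 0.20346839 0.14      ] [ 9.68652576e-01 -2.48419379e-01 -2.49172648e-18] 0.10833419821313958
[-0.00294288  0.00019258  0.14035077]
```

View pics/w1.png

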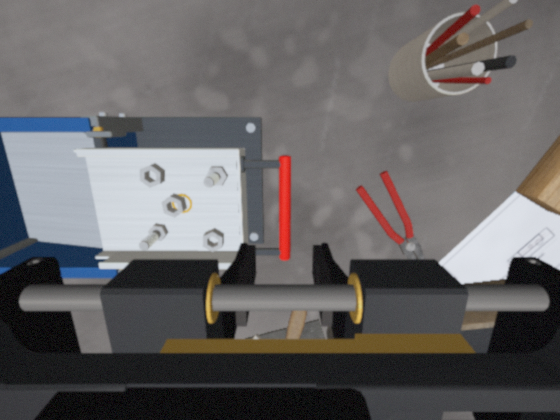

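The wrist view shows the bar at (285,207) between the open fingers, aligned, with rods at both ends. I'm descending to grasp it.

arm_command:
  deltas: [-0.2,-0.003,0,0.04,0,-0.2,0,0,0.04,0,-0.2,0,0,0.035,0,-0.2,0,0,0.022,0,-0.2,0,0,0,0,-1,0,0,0,0,-1,0,0,0,0,-1,0,0,0,0,-1,0,0,0,0]
  newtons: 20

```text
time: 3.78
position: [0.6025, 0.2024, 0.1269]
tool_rot: [0.125, 0.992, -0.001, 0.001]
ft_force: [-0.5, -3.9, 5.9]
grip_width: 0.0113
grip_force: 20.0
```

```bash
python3 - <<'E'
from h import *
print(grasp_err([.601,.2035,.14])[0].round(4))
# arc rows: steps in (ty, tz) for theta up to 1.2
th=np.linspace(0,1.2,25); y=.192*np.cos(th)-.028*np.sin(th); z=.112+.192*np.sin(th)+.028*np.cos(th)
print([(round(a,4),round(-b,4)) for a,b in zip(np.diff(y),np.diff(z))])
E
```

```text
[0.0017 0.0006 0.0059]
[(np.float64(-0.0016), np.float64(-0.0096)), (np.float64(-0.0021), np.float64(-0.0095)), (np.float64(-0.0026), np.float64(-0.0093)), (np.float64(-0.003), np.float64(-0.0092)), (np.float64(-0.0035), np.float64(-0.009)), (np.float64(-0.004), np.float64(-0.0089)), (np.float64(-0.0044), np.float64(-0.0086)), (np.float64(-0.0048), np.float64(-0.0084)), (np.float64(-0.0052), np.float64(-0.0082)), (np.float64(-0.0056), np.float64(-0.0079)), (np.float64(-0.006), np.float64(-0.0076)), (np.float64(-0.0064), np.float64(-0.0073)), (np.float64(-0.0068), np.float64(-0.007)), (np.float64(-0.0071), np.float64(-0.0066)), (np.float64(-0.0074), np.float64(-0.0063)), (np.float64(-0.0077), np.float64(-0.0059)), (np.float64(-0.008), np.float64(-0.0055)), (np.float64(-0.0083), np.float64(-0.0051)), (np.float64(-0.0085), np.float64(-0.0047)), (np.float64(-0.0087), np.float64(-0.0042)), (np.float64(-0.0089), np.float64(-0.0038)), (np.float64(-0.0091), np.float64(-0.0033)), (np.float64(-0.0093), np.float64(-0.0029)), (np.float64(-0.0094), np.float64(-0.0024))]
```

arm_command:
  deltas: [-1,0,-0.0016,-0.0096,0,-1,0,-0.0021,-0.0095,0,-1,0,-0.0026,-0.0093,0,-1,0,-0.003,-0.0092,0,-1,0,-0.0035,-0.009,0,-1,0,-0.004,-0.0089,0,-1,0,-0.0044,-0.0086,0,-1,0,-0.0048,-0.0084,0,-1,0,-0.0052,-0.0082,0,-1,0,-0.0056,-0.0079,0,-1,0,-0.006,-0.0076,0,-1,0,-0.0064,-0.0073,0]

```text
time: 5.28
position: [0.5907, 0.1572, 0.2306]
tool_rot: [0.126, 0.992, 0.002, 0.001]
ft_force: [5.1, 1.9, -0.9]
grip_width: 0.0112
grip_force: 20.0
```

```bash
python3 - <<'E'
from h import *
t=.6
y=.192*np.cos(t)-.028*np.sin(t); z=.112+.192*np.sin(t)+.028*np.cos(t)
print(grasp_err([.5531+.2486*y,.0175+.9686*y,z])[0].round(4), status.get_obs()["ft_force"])
E
```

```text
[ 0.0016 -0.002   0.0061] [ 5.06583485  1.92004358 -0.88630638]
```

On track. Now the rest of the lift, to about 1.17 rad, then hold.

arm_command:
  deltas: [-1,0,-0.0068,-0.007,0,-1,0,-0.0071,-0.0066,0,-1,0,-0.0074,-0.0063,0,-1,0,-0.0077,-0.0059,0,-1,0,-0.008,-0.0055,0,-1,0,-0.0083,-0.0051,0,-1,0,-0.0085,-0.0047,0,-1,0,-0.0087,-0.0042,0,-1,0,-0.0089,-0.0038,0,-1,0,-0.0091,-0.0033,0,-1,0,-0.0075,-0.0023,0,-1,0,0,0,0]

```text
time: 6.78
position: [0.5686, 0.072, 0.287]
tool_rot: [0.126, 0.992, 0.002, 0.002]
ft_force: [2.2, 2.3, 6.9]
grip_width: 0.0114
grip_force: 20.0
```

arm_command:
  deltas: [-1,0,0,0,0,-1,0,0,0,0,-1,0,0,0,0,-1,0,0,0,0]

```text
time: 7.28
position: [0.5687, 0.0724, 0.2868]
tool_rot: [0.125, 0.992, 0.002, 0.002]
ft_force: [3.2, 2.9, 6.8]
grip_width: 0.0111
grip_force: 20.0
```

```bash
python3 - <<'E'
from h import *
for t in(1.05,1.15,1.2):
    y=.192*np.cos(t)-.028*np.sin(t); z=.112+.192*np.sin(t)+.028*np.cos(t)
    print(grasp_err([.5531+.2486*y,.0175+.9686*y,z])[0].round(4))
ps=[]
for n,b in(("top",(180,370,150,275)),("side",(220,345,145,290))):
    p,d=imaging.camera(n); ps.append(cv2.resize(p[b[2]:b[3],b[0]:b[1]],(390,400),interpolation=2))
cv2.imwrite("pics/lift.png",np.hstack(ps)[:,:,::-1])
E
```

```text
[0.0014 0.0142 0.0134]
[ 0.0014 -0.0042  0.0071]
[ 0.0014 -0.0136  0.0046]
```

View pics/lift.png

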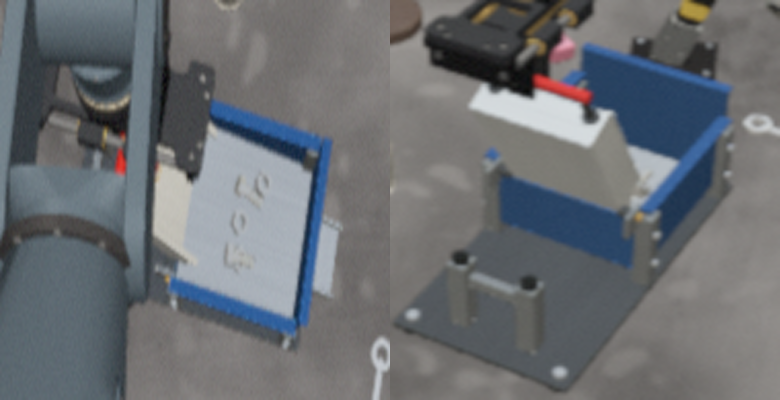

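The pieces lie in the hopper: top crop, around (262,182), (248,188), (237,222) and (238,258). The tray is at about 1.13 rad. I'm lowering it along the reversed arc.

arm_command:
  deltas: [-1,0,0.0075,0.0023,0,-1,0,0.0091,0.0033,0,-1,0,0.0089,0.0038,0,-1,0,0.0087,0.0042,0,-1,0,0.0085,0.0047,0,-1,0,0.0083,0.0051,0,-1,0,0.008,0.0055,0,-1,0,0.0077,0.0059,0,-1,0,0.0074,0.0063,0,-1,0,0.0071,0.0066,0,-1,0,0.0068,0.007,0,-1,0,0.0064,0.0073,0]

```text
time: 8.88
position: [0.5918, 0.1622, 0.2211]
tool_rot: [0.125, 0.992, -0.0, 0.0]
ft_force: [5.6, 0.8, 1.6]
grip_width: 0.011
grip_force: 20.0
```

arm_command:
  deltas: [-1,0,0.006,0.0076,0,-1,0,0.0056,0.0079,0,-1,0,0.0052,0.0082,0,-1,0,0.0048,0.0084,0,-1,0,0.0044,0.0086,0,-1,0,0.004,0.0089,0,-1,0,0.0035,0.009,0,-1,0,0.003,0.0092,0,-1,0,0.0026,0.0093,0,-1,0,0.0021,0.0095,0,-1,0,0.0016,0.009,0,-1,0,0,0,0]

```text
time: 10.38
position: [0.6017, 0.2025, 0.1248]
tool_rot: [0.125, 0.992, -0.001, -0.001]
ft_force: [5.5, -2.3, -2.6]
grip_width: 0.0113
grip_force: 20.0
```

arm_command:
  deltas: [-0.3,0,0,0,0,-0.2,0,0,0,0,-0.2,0,0,-0.02,0,-0.2,0,0,-0.04,0,0,0,0,-0.04,-0.1,0,0,0,-0.04,-0.1,0,0,0,-0.04,-0.1,0,0,0,-0.03,-0.1,0,0.013,-0.039,0,0,0,0.013,-0.039,0,0,0,0.013,-0.039,0,0,0,0.013,-0.039,0,0]

```text
time: 11.88
position: [0.5716, 0.0408, 0.3355]
tool_rot: [-0.074, 0.997, 0.0, -0.002]
ft_force: [0.2, -0.0, -0.4]
grip_width: 0.0432
grip_force: 0.0
```

arm_command:
  deltas: [0,0.013,-0.039,0,0,0,0.013,-0.039,0,0,0,0.013,-0.039,0,0,0,0.013,-0.039,0,0,0,0.013,-0.039,0,0,0,0.013,-0.039,0,0,0,0.013,-0.039,0,0,0,0.013,-0.039,0,0,0,0.013,-0.039,0,0,0,0.013,-0.039,0,0,0,0,0,0,0]

```text
time: 13.25
position: [0.501, -0.3652, 0.3349]
tool_rot: [-0.072, 0.997, 0.001, -0.001]
ft_force: [-0.5, 0.7, 0.2]
grip_width: 0.0437
grip_force: 0.0
```

```bash
python3 - <<'E'
from h import *
print(status.get_obs()["position"],status.get_obs()["tool_rot"])
c=imaging.camera_params("wrist"); p,d=imaging.camera("wrist"); np.savez("w2.npz",p=p,d=d,K=c["intrinsics"],M=c["camera_from_world"])
t,td=imaging.camera("top")
o=np.zeros((420,800,3),np.uint8); o[:,:560]=p; o[:250,560:]=cv2.resize(t[160:270,185:350],(240,250),interpolation=2)
cv2.imwrite("pics/w2.png",o[:,:,::-1])
C=cloud(c,d,yellow(p)); C=C[(C[:,2]>.05)&(C[:,2]<.2)]
print(len(C),np.percentile(C,[2,25,50,75,98],axis=0).round(4)); 
E
```

```text
[ 0.50099526 -0.36517873  0.33492127] [-0.07222116  0.99738737  0.0010737  -0.00118007]
576 [[ 0.4695 -0.3904  0.1236]
 [ 0.4771 -0.3837  0.1547]
 [ 0.4848 -0.3779  0.1578]
 [ 0.4925 -0.3722  0.1605]
 [ 0.5091 -0.3655  0.163 ]]
```

View pics/w2.png

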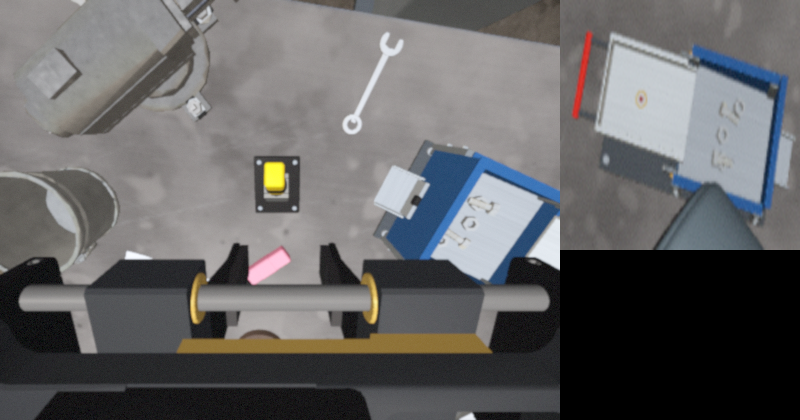

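The wrist view shows the dock base squarely aligned, with corners near (256,157) and (299,211), and the gauge's top face at (274,177) leaning up-image. The top crop shows the tray down and empty with the dot exposed at (641,99), and all five pieces in the hopper.

```bash
python3 - <<'E'
from h import *
f=np.load("w2.npz"); p,d=f["p"],f["d"]; c=dict(intrinsics=f["K"],camera_from_world=f["M"])
B=box(d.shape,245,310,145,222)
dark=(p.max(2)<70)&B
v,u=np.nonzero(cv2.morphologyEx(dark.astype(np.uint8),cv2.MORPH_OPEN,np.ones((3,3))))
W=onz(c,np.c_[u,v],.008)[:,:2]; r=cv2.minAreaRect((W*1000).astype(np.float32)); print("base",r)
C=cloud(c,d,yellow(p)&B)
e=.0
v,u=np.nonzero(yellow(p)&B); 
hsv=cv2.cvtColor(p,cv2.COLOR_RGB2HSV); print(u.min(),u.max(),v.min(),v.max()); print(hsv[v.min()-1:v.max()+2,274,2])
s=status.get_obs(); R=Rot.from_quat(s["tool_rot"]).as_matrix(); print(R.round(3))
# rows at col 274: world point from depth
for vv in range(v.min(),v.max()+14,3):
    o,dd=ray(c,[[274,vv]]); print(vv,(o+dd*d[vv,274]).round(4), p[vv,274])
T=C[C[:,2]>.148]; print(len(T),T.mean(0),[(np.percentile((T@R[:,k]),[1,99])) for k in (0,1)])
E
```

```text
base ((525.8477783203125, -371.7748107910156), (94.26239776611328, 73.11811065673828), 8.334617614746094)
263 284 162 194
[109 190 239 252 255 255 255 255 255 255 255 255 255 255 255 255 255 255
 255 255 255 255 255 255 254 243 216 197 185 152  88  75 121 141 138]
[[-0.989 -0.147 -0.002]
 [-0.147  0.989  0.003]
 [ 0.002  0.003 -1.   ]]
162 [[ 0.4881 -0.382   0.0082]] [190 170  47]
165 [[ 0.4715 -0.3801  0.155 ]] [255 255  62]
168 [[ 0.4747 -0.3796  0.1568]] [255 255  61]
171 [[ 0.4783 -0.3791  0.1563]] [255 255  65]
174 [[ 0.4813 -0.3786  0.1591]] [255 255  65]
177 [[ 0.4851 -0.3781  0.1578]] [255 255  68]
180 [[ 0.4879 -0.3777  0.1613]] [255 255  75]
183 [[ 0.4912 -0.3772  0.1628]] [255 255  80]
186 [[ 0.4948 -0.3767  0.1623]] [243 234  44]
189 [[ 0.5026 -0.3761  0.1441]] [185 157  30]
192 [[ 0.5124 -0.3755  0.1192]] [75 66 34]
195 [[ 0.5259 -0.3747  0.0818]] [138 132 118]
198 [[ 0.5337 -0.374   0.0693]] [124 124 123]
201 [[ 0.5523 -0.3729  0.0183]] [74 76 74]
204 [[ 0.5609 -0.3721  0.0068]] [62 58 60]
207 [[ 0.5655 -0.3714  0.0097]] [58 56 55]
506 [ 0.48317871 -0.37879404  0.15819935] [array([-0.43826231, -0.40817329]), array([-0.45668353, -0.43415798])]
```

```bash
python3 - <<'E'
from h import *
print(grasp_err([.4906,-.3777,.138])[0].round(4))
E
```

```text
[ 0.013  -0.0142  0.2162]
```

arm_command:
  deltas: [0.2,0.013,-0.014,0.03,0,0.2,0,0,0.04,0,0.2,0,0,0.04,0,0.2,0,0,0.035,0,0.2,0,0,0.03,0,0.2,0,0,0.025,0,0.2,0,0,0.016,0,0.2,0,0,0,0]
  newtons: 15

```text
time: 14.35
position: [0.4914, -0.3775, 0.1192]
tool_rot: [-0.075, 0.997, 0.001, -0.001]
ft_force: [-0.2, -0.2, -0.1]
grip_width: 0.0521
grip_force: 0.0
```

```bash
python3 - <<'E'
from h import *
print(grasp_err([.4906,-.3777,.138])[0].round(4), status.get_obs()["ft_force"])
c=imaging.camera_params("wrist"); p,d=imaging.camera("wrist"); cv2.imwrite("pics/w3.png",p[:,:,::-1])
E
```

```text
[0.0009 0.     0.0002] [-0.22437783 -0.15952528 -0.11591812]
```

View pics/w3.png

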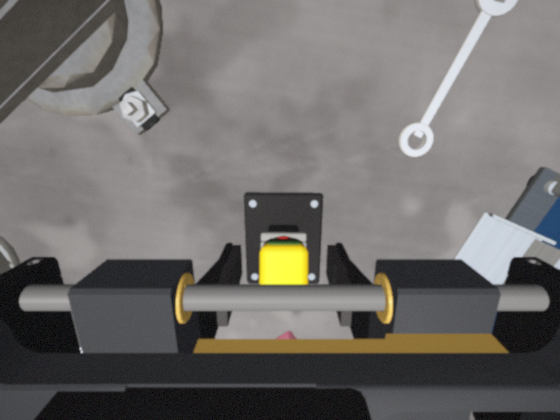

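The gauge top at (284,262) is centred between the fingers, with the dock below it. Closing, then drawing 46 mm along the axis so that the tip stays in the socket mouth, where I can pivot the gauge upright.

arm_command:
  deltas: [-1,0,0,0,0,-1,0,0,0,0,-1,0,0,0,0,-1,0,0,0,0,-1,0.00315,0,-0.00865,0,-1,0.00315,0,-0.00865,0,-1,0.00315,0,-0.00865,0,-1,0.00315,0,-0.00865,0,-1,0.00315,0,-0.00865,0,-1,0,0,0,0]
  newtons: 20

```text
time: 15.65
position: [0.4764, -0.382, 0.1644]
tool_rot: [-0.074, 0.997, -0.001, 0.001]
ft_force: [0.2, 0.0, -1.4]
grip_width: 0.0238
grip_force: 20.0
```

```bash
cat >> h.py <<'E'
def gaxis(lo=.05,hi=.4,near=None):
    "yellow+dark gauge axis seen from side and top: tilt from yellow cloud of the side view"
    out=[]
    for n in("side","wrist"):
        c=imaging.camera_params(n); p,d=imaging.camera(n); s=status.get_obs()["position"]
        m=yellow(p); C=cloud(c,d,m); v,u=np.nonzero(m&(d>0))
        k=(np.linalg.norm(C[:,:2]-s[:2],axis=1)<.08)&(C[:,2]>lo)&(C[:,2]<hi); out.append((n,p,c,C[k],np.c_[u,v][k]))
    return out
E
python3 - <<'E'
from h import *
for n,p,c,C,uv in gaxis():
    if len(C)<5: print(n,len(C)); continue
    print(n,len(C),np.percentile(C,[2,50,98],axis=0).round(4),uv.min(0),uv.max(0))
    if n=="side":
        a=np.linalg.svd(uv-uv.mean(0),full_matrices=0)[2][0]
        q=proj(c,[C.mean(0),C.mean(0)+[0,0,.03],C.mean(0)+.03*np.array([-.339,-.05,.939])]); print(a*np.sign(-a[1]),[(x-q[0])/np.linalg.norm(x-q[0]) for x in q[1:]])
        x,y=uv.mean(0).astype(int); cv2.imwrite("pics/s4.png",cv2.resize(p[y-60:y+60,x-60:x+60],(480,480),interpolation=2)[:,:,::-1])
E
```

```text
side 47 [[ 0.4603 -0.3761  0.1233]
 [ 0.4894 -0.3695  0.14  ]
 [ 0.5023 -0.3607  0.1904]] [319 125] [333 141]
[ 0.6245895  -0.78095324] [array([ 0.08744003, -0.99616978]), array([ 0.47411979, -0.88046035])]
wrist 3933 [[ 0.4468 -0.4175  0.1921]
 [ 0.4562 -0.3821  0.2031]
 [ 0.4702 -0.3444  0.2644]] [142 242] [451 352]
```

View pics/s4.png

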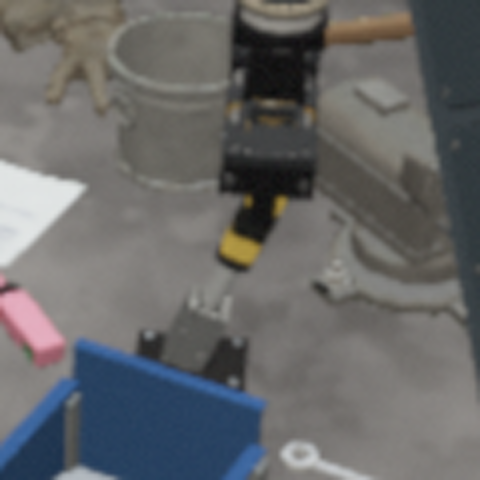

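The side view shows the gauge gripped and leaning, its nose half out of the socket at crop (215,285). I'm pivoting it towards upright against the socket mouth.

arm_command:
  deltas: [-1,-0.0057,0,-0.0004,0,-1,-0.0057,0,-0.0016,0,-1,-0.0057,0,-0.0014,0,-1,-0.0057,0,-0.0013,0,-1,-0.0057,0,-0.0011,0,-1,-0.0057,0,-0.0009,0,-1,-0.0057,0,-0.0007,0,-1,-0.0057,0,-0.0004,0,-1,0,0,0,0]

```text
time: 16.88
position: [0.5222, -0.3745, 0.171]
tool_rot: [-0.074, 0.997, 0.0, 0.001]
ft_force: [-1.3, 2.0, 1.2]
grip_width: 0.024
grip_force: 20.0
```

```bash
python3 - <<'E'
from h import *
c=imaging.camera_params("side"); p,d=imaging.camera("side"); s=status.get_obs(); print(s["ft_force"],s["position"])
cw=imaging.camera_params("wrist"); pw,dw=imaging.camera("wrist")
np.savez("w5.npz",p=pw,d=dw,sp=p,sd=d,K=cw["intrinsics"],M=cw["camera_from_world"])
x,y=proj(c,[s["position"]-[0,0,.03]])[0].astype(int)
o=np.zeros((400,800,3),np.uint8); o[:,:400]=cv2.resize(p[y-40:y+40,x-40:x+40],(400,400),interpolation=2); o[:,400:]=cv2.resize(pw[130:330,180:380],(400,400),interpolation=2)
print(x,y); cv2.imwrite("pics/s5.png",o[:,:,::-1])
E
```

```text
[-1.2875531   1.01106923  1.28384076] [ 0.52215335 -0.37453597  0.17099144]
313 134
```

View pics/s5.png

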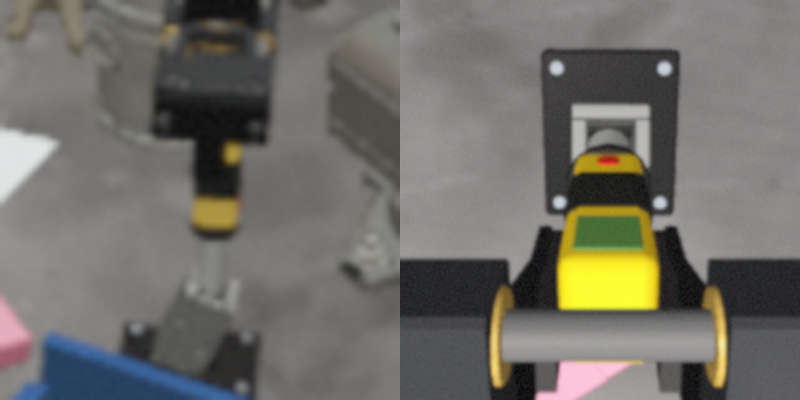

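The gauge is now nearly upright: the side crop runs from (215,100) to (215,230), and the wrist crop shows display and band at (608,160–270). I'll measure the remaining tilt from the depth of its display face.

```bash
cat >> h.py <<'E'
def face(p,d,c,r0=205,r1=254,c0=272,c1=298):
    "slope of the gauge's display face: shift along tool x per height, and sideways tilt from the edges"
    s=status.get_obs(); R=Rot.from_quat(s["tool_rot"]).as_matrix()
    C=cloud(c,d,box(d.shape,c0,c1,r0,r1)); q=(C-s["position"])@R[:,:2]; z=C[:,2]
    k=np.abs(q[:,0])<.05
    for _ in range(3):
        f=np.polyfit(z[k],q[k,0],1); e=q[:,0]-np.polyval(f,z); k=np.abs(e)<.006
    return f,k.sum(),z[k].min(),z[k].max(),e[k].std(),R
E
python3 - <<'E'
from h import *
f=np.load("w5.npz"); c=dict(intrinsics=f["K"],camera_from_world=f["M"])
for r0,r1 in((205,254),(205,245),(212,254)): print(face(f["p"],f["d"],c,r0,r1)[:5])
cs=imaging.camera_params("side"); p=f["sp"]; s=status.get_obs()["position"]
q=proj(cs,[s,s-[0,0,.06]]); print("vertical px",q)
y=yellow(p)&box(p.shape[:2],305,325,130,145); 
# gauge silhouette centre per row below the fingers
for r in range(124,160,2):
    print(r,[int(v) for v in p[r,305:324].mean(1)])
E
```

```text
(array([-0.00118268,  0.02124505]), np.int64(1269), np.float64(0.12084404354791894), np.float64(0.20862344516012726), np.float64(0.00038463662992557594))
(array([-0.00052592,  0.02114361]), np.int64(1035), np.float64(0.12084404354791894), np.float64(0.19900086860531727), np.float64(0.00040585198379331785))
(array([-0.0039274,  0.0217493]), np.int64(1090), np.float64(0.1412360349507526), np.float64(0.20862344516012726), np.float64(0.0003209068535228275))
vertical px [[314.40033949 127.04392823]
 [313.33049575 141.93134999]]
124 [112, 113, 111, 111, 111, 109, 83, 33, 20, 17, 21, 24, 48, 101, 123, 118, 112, 114, 116]
126 [113, 112, 113, 113, 110, 105, 75, 30, 20, 19, 14, 21, 31, 72, 89, 81, 93, 111, 112]
128 [116, 114, 114, 114, 111, 101, 71, 30, 20, 19, 15, 16, 22, 26, 27, 45, 87, 107, 109]
130 [121, 124, 125, 124, 124, 121, 94, 47, 26, 25, 24, 23, 25, 27, 29, 47, 83, 105, 105]
132 [125, 130, 131, 132, 131, 129, 105, 58, 36, 34, 33, 31, 28, 27, 26, 57, 89, 104, 106]
134 [124, 127, 129, 131, 133, 131, 125, 116, 114, 113, 111, 110, 109, 110, 105, 101, 102, 106, 105]
136 [120, 120, 121, 1
[... 435 characters left out ...]
19, 118, 121, 120, 121, 122, 122]
146 [127, 128, 128, 129, 129, 127, 127, 124, 125, 129, 130, 126, 118, 116, 120, 120, 122, 122, 122]
148 [128, 128, 129, 128, 127, 125, 134, 133, 127, 130, 130, 126, 117, 117, 120, 119, 119, 120, 120]
150 [127, 127, 127, 125, 113, 127, 142, 135, 129, 131, 130, 122, 114, 120, 143, 140, 118, 112, 112]
152 [123, 123, 119, 106, 93, 126, 141, 119, 108, 123, 124, 110, 99, 124, 145, 134, 112, 106, 104]
154 [119, 113, 101, 90, 87, 88, 86, 97, 113, 120, 126, 134, 126, 132, 141, 122, 107, 104, 102]
156 [110, 97, 88, 87, 87, 87, 87, 86, 87, 87, 87, 91, 95, 105, 118, 114, 109, 106, 104]
158 [97, 86, 89, 95, 96, 88, 86, 87, 88, 88, 87, 86, 86, 89, 100, 106, 106, 104, 102]
```

Tilt is within 0.005 rad. Lifting straight up and carrying it to above the mark.

arm_command:
  deltas: [-1,0,0,-0.015,0,-1,0,0,-0.03,0,-1,0,0,-0.03,0,-1,0,0,-0.03,0,-1,0,0,-0.025,0,-1,-0.0045,0.016,0,0,-1,-0.009,0.0325,0,0,-1,-0.009,0.0325,0,0,-1,-0.009,0.0325,0,0,-1,-0.009,0.0325,0,0,-1,-0.009,0.0325,0,0,-1,-0.009,0.0325,0,0]

```text
time: 18.48
position: [0.5475, -0.1549, 0.3]
tool_rot: [-0.074, 0.997, 0.001, -0.0]
ft_force: [0.7, 0.5, -0.9]
grip_width: 0.0239
grip_force: 20.0
```

arm_command:
  deltas: [-1,-0.009,0.0325,0,0,-1,-0.009,0.0325,0,0,-1,-0.009,0.0325,0,0,-1,-0.009,0.0325,0,0,-1,-0.009,0.0325,0,0,-1,-0.009,0.0325,0,0,-1,-0.009,0.0325,0,0,-1,-0.0045,0.016,0,0,-1,0,0,0,0,-1,0,0,0,0]

```text
time: 19.73
position: [0.5786, 0.0925, 0.3009]
tool_rot: [-0.074, 0.997, -0.0, -0.0]
ft_force: [0.6, 0.1, -1.7]
grip_width: 0.0238
grip_force: 20.0
```

```bash
python3 - <<'E'
from h import *
s=status.get_obs(); print(s["position"],s["tool_rot"],s["ft_force"],s["grip_width"])
cw=imaging.camera_params("wrist"); pw,dw=imaging.camera("wrist")
np.savez("w6.npz",p=pw,d=dw,K=cw["intrinsics"],M=cw["camera_from_world"])
for r in((205,254),(205,245)): print(face(pw,dw,cw,*r)[:5])
C=cloud(cw,dw,yellow(pw)&box(dw.shape,255,315,255,283)); print("top z",np.percentile(C[:,2],[10,50,90]))
# mark: red dot and yellow ring on the tray floor
h=cv2.cvtColor(pw,cv2.COLOR_RGB2HSV)
for nm,m in(("red",red(pw)),("yel",(h[...,0]>15)&(h[...,0]<40)&(h[...,1]>90))):
    n,l,st,ce=cv2.connectedComponentsWithStats((m&box(dw.shape,230,340,100,240)).astype(np.uint8))
    for i in range(1,n):
        if st[i,4]>6: print(nm,st[i],ce[i],onz(cw,ce[i],.116).round(4), "depth z",np.median(cloud(cw,dw,l==i)[:,2]).round(3))
cv2.imwrite("pics/w6.png",cv2.resize(pw[80:330,160:400],(720,600)if 0 else (576,600),interpolation=2)[:,:,::-1])
E
```

```text
[0.57861131 0.09251076 0.30088459] [-7.37626471e-02  9.97275730e-01 -3.24252168e-04 -2.92233710e-04] [ 0.62195909  0.11866965 -1.6948781 ] 0.023848675592978708
(array([0.00080572, 0.02085431]), np.int64(1262), np.float64(0.25180761798511664), np.float64(0.338950164322939), np.float64(0.00043179209412162674))
(array([0.00196653, 0.02052516]), np.int64(1028), np.float64(0.25180761798511664), np.float64(0.32804609120187733), np.float64(0.0004593778313383713))
top z [0.33917326 0.34248782 0.34350582]
red [280 209   9   3  21] [283.71428571 210.        ] [[0.6041 0.0968 0.116 ]] depth z 0.271
yel [285 177   9   4   9] [289.         177.77777778] [[0.5628 0.0971 0.116 ]] depth z 0.117
yel [266 206  36  13 310] [283.63548387 211.94193548] [[0.6066 0.0971 0.116 ]] depth z 0.272
yel [262 232  43   8 281] [283.4341637  235.38434164] [[0.6378 0.1015 0.116 ]] depth z 0.314
```

View pics/w6.png

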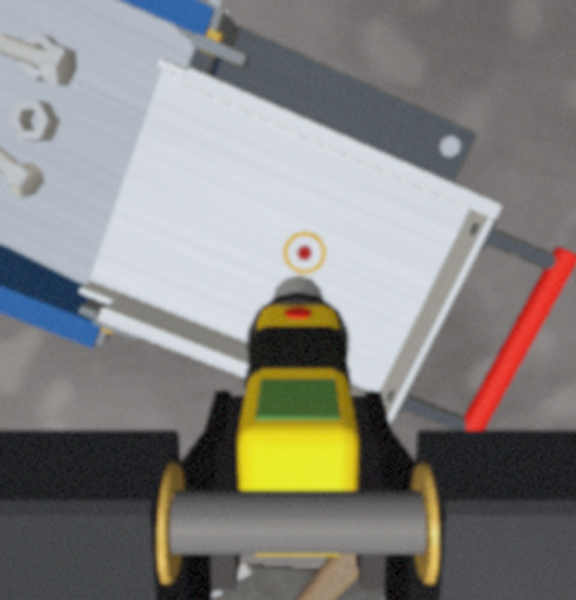

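The mark is fully visible at crop (304,253), about full-image (286.7,185.4). The nose end is just below it at (300,290), and the gauge is upright.

```bash
cat > m.py <<'E'
from h import *
def mark(pw,dw,cw,guess):
    h=cv2.cvtColor(pw,cv2.COLOR_RGB2HSV); g=proj(cw,[guess])[0].astype(int)
    b=box(dw.shape,g[0]-14,g[0]+15,g[1]-14,g[1]+12)
    m=((h[...,0]<10)|(h[...,0]>170))&(h[...,1]>60)&b
    v,u=np.nonzero(m); 
    if len(u)==0: return None
    w=h[v,u,1].astype(float); uv=[(u*w).sum()/w.sum(),(v*w).sum()/w.sum()]
    return uv,len(u),onz(cw,uv,.116)[0]
def gauge_xy(pw,dw,cw,r0=232,r1=252):
    s=status.get_obs(); R=Rot.from_quat(s["tool_rot"]).as_matrix()
    C=cloud(cw,dw,yellow(pw)&box(dw.shape,245,325,r0,r1)); q=(C-s["position"])@R
    q=q[np.abs(q[:,1])<.03]
    return np.percentile(q[:,1],[1,99]),q[:,2].min()
E
python3 - <<'E'
from m import *
f=np.load("w6.npz"); c=dict(intrinsics=f["K"],camera_from_world=f["M"])
r=mark(f["p"],f["d"],c,[.5735,.098,.116]); print(r)
C=cloud(c,f["d"],box((420,560),270,300,165,180)); print("floor z",np.median(C[:,2]))
print(gauge_xy(f["p"],f["d"],c))
s=status.get_obs(); R=Rot.from_quat(s["tool_rot"]).as_matrix(); print(((r[2]-s["position"])@R).round(4))
p,_=imaging.camera("top"); ct=imaging.camera_params("top"); print("top view mark", mark(p,_,ct,[.573,.095,.116]))
E
```

```text
([np.float64(286.35709656513285), np.float64(184.94847699287104)], 24, array([0.5720256 , 0.09524422, 0.116     ]))
floor z 0.11620231652700735
(array([-0.01154927,  0.01283641]), np.float64(-0.03281412283230248))
[0.0061 0.004  0.185 ]
top view mark None
```

arm_command:
  deltas: [-1,0.0003,0.0034,0.01,0,-1,0,0,0.02,0,-1,0,0,0.02,0,-1,0,0,0.01,0,-1,0,0,0.005,0,-1,0,0,0,0,-1,0,0,0,0]
  newtons: 30

```text
time: 20.7
position: [0.5786, 0.0967, 0.2369]
tool_rot: [-0.074, 0.997, -0.0, 0.001]
ft_force: [0.1, -0.0, -0.9]
grip_width: 0.0237
grip_force: 30.0
```

```bash
cat > chk.py <<'E'
from m import *
s=status.get_obs(); print(s["time"],s["position"].round(4),s["ft_force"].round(2),s["moment"].round(3))
cw=imaging.camera_params("wrist"); pw,dw=imaging.camera("wrist")
print("face",face(pw,dw,cw)[:5]); C=cloud(cw,dw,yellow(pw)&box(dw.shape,255,315,255,283)); print("top z",np.percentile(C[:,2],[50,90]))
print("lat",gauge_xy(pw,dw,cw)); R=Rot.from_quat(s["tool_rot"]).as_matrix(); print("mark from tcp",((np.array([.5722,.0952,.116])-s["position"])@R).round(4), mark(pw,dw,cw,[.572,.095,.116]))
import time; np.save("last.npy",pw)
E
python3 chk.py
```

```text
20.7 [0.5786 0.0967 0.2369] [ 0.11 -0.01 -0.9 ] [ 0.103 -0.022 -0.026]
face (array([0.00081156, 0.02084729]), np.int64(1267), np.float64(0.18607752581974477), np.float64(0.2741171040222984), np.float64(0.00043021223554529737))
top z [0.27840997 0.27948216]
lat (array([-0.01183597,  0.01272322]), np.float64(-0.03355675145909502))
mark from tcp [ 0.0067 -0.0005  0.1209] ([np.float64(283.51859956236325), np.float64(208.0)], 2, array([0.58275756, 0.09750586, 0.116     ]))
```

arm_command:
  deltas: [-1,0.0009,-0.001,0.003,0,-1,0,0,0.003,0,-1,0,0,0.002,0,-1,0,0,0.001,0,-1,0,0,0,0]

```text
time: 21.38
position: [0.5772, 0.0955, 0.2273]
tool_rot: [-0.074, 0.997, -0.0, -0.0]
ft_force: [-0.8, -0.2, 0.8]
grip_width: 0.0237
grip_force: 30.0
```

arm_command:
  deltas: [-1,0,0,0.001,0,-1,0,0,0,0]

```text
time: 21.62
position: [0.5772, 0.0956, 0.2263]
tool_rot: [-0.074, 0.997, -0.0, -0.0]
ft_force: [-1.1, 0.0, 1.8]
grip_width: 0.0235
grip_force: 30.0
```

arm_command:
  deltas: [-1,0,0,0.001,0,-1,0,0,0,0]

```text
time: 21.88
position: [0.5773, 0.0956, 0.2252]
tool_rot: [-0.074, 0.997, 0.0, -0.0]
ft_force: [-0.7, -0.0, 1.9]
grip_width: 0.0238
grip_force: 30.0
```

arm_command:
  deltas: [-1,0,0,0.001,0,-1,0,0,0,0]

```text
time: 22.12
position: [0.5773, 0.0955, 0.2242]
tool_rot: [-0.074, 0.997, -0.0, -0.0]
ft_force: [-0.8, 0.5, 2.4]
grip_width: 0.0243
grip_force: 30.0
```

```bash
python3 chk.py
```

```text
22.125 [0.5773 0.0955 0.2242] [-0.81  0.47  2.38] [ 0.005  0.307 -0.011]
face (array([-0.00166193,  0.02148816]), np.int64(1264), np.float64(0.17502898730806443), np.float64(0.2621171601279285), np.float64(0.0003814982261525047))
top z [0.26576025 0.26686442]
lat (array([-0.01180244,  0.01266852]), np.float64(-0.03333226588597431))
mark from tcp [0.0051 0.0004 0.1082] ([np.float64(283.5434033218427), np.float64(209.7973989345033)], 29, array([0.57931924, 0.09612687, 0.116     ]))
```

```bash
cat > fz.py <<'E'
from h import *
F=[]
for i in range(14): imaging.camera("wrist"); F.append(status.get_obs()["ft_force"])
F=np.array(F); print("mean",F.mean(0).round(2),"sd",F.std(0).round(2))
E
python3 fz.py
```

```text
mean [-1.19  0.23  2.22] sd [0.38 0.63 0.43]
```

arm_command:
  deltas: [-1,0,0,-0.006,0,-1,0,0,-0.006,0,-1,-0.001,-0.0002,0,0,-1,0,0,0,0]

```text
time: 23.38
position: [0.5783, 0.0955, 0.2361]
tool_rot: [-0.074, 0.997, -0.0, -0.0]
ft_force: [-0.8, -0.0, -1.6]
grip_width: 0.0239
grip_force: 30.0
```

```bash
python3 fz.py; python3 chk.py
```

```text
mean [-0.05  0.03 -1.48] sd [0.53 0.46 0.47]
24.075 [0.5783 0.0955 0.2362] [-0.16  0.92 -1.08] [ 0.04  -0.019 -0.003]
face (array([0.00085762, 0.02086182]), np.int64(1267), np.float64(0.18639943403423057), np.float64(0.273936566477603), np.float64(0.00042223356527252415))
top z [0.27771135 0.27889152]
lat (array([-0.01176913,  0.01277503]), np.float64(-0.03384924734423657))
mark from tcp [0.0061 0.0006 0.1202] ([np.float64(283.47388215628916), np.float64(208.73297116590055)], 11, array([0.58288493, 0.09639419, 0.116     ]))
```

arm_command:
  deltas: [-1,0,0,0.003,0,-1,0,0,0.003,0,-1,0,0,0.002,0,-1,0,0,0.002,0,-1,0,0,0.0015,0,-1,0,0,0.0011,0,-1,0,0,0,0,-1,0,0,0,0,-1,0,0,0,0]

```text
time: 25.25
position: [0.5782, 0.0955, 0.2237]
tool_rot: [-0.074, 0.997, 0.0, -0.0]
ft_force: [-1.5, -0.2, 2.4]
grip_width: 0.024
grip_force: 30.0
```

```bash
python3 fz.py; python3 chk.py; python3 - <<'E'
from h import *
p,_=imaging.camera("wrist"); t,_=imaging.camera("top")
o=np.hstack([cv2.resize(p[130:290,200:360],(400,400),interpolation=2),cv2.resize(t[160:260,190:350],(400,400),interpolation=2)])
cv2.imwrite("pics/end.png",o[:,:,::-1])
E
```

```text
mean [-1.28  0.04  2.28] sd [0.51 0.39 0.3 ]
25.95 [0.5783 0.0955 0.2236] [-0.92 -0.38  2.42] [ 0.094  0.419 -0.025]
face (array([-0.00192102,  0.02154255]), np.int64(1269), np.float64(0.1736276787452133), np.float64(0.2614063801058763), np.float64(0.00039928660780137363))
top z [0.26516776 0.2662174 ]
lat (array([-0.01174784,  0.01272766]), np.float64(-0.0343963977276791))
mark from tcp [0.0061 0.0006 0.1076] ([np.float64(283.76367521367524), np.float64(209.74928774928776)], 32, array([0.580042  , 0.09625357, 0.116     ]))
```

View pics/end.png

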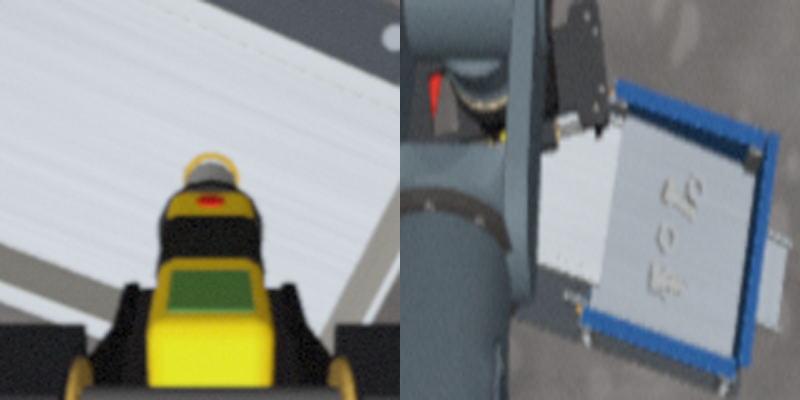

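The wrist view shows the nose at (210,172), centred on the yellow ring around (210,165). Net force is about 3.8 N, or 4.5 mm of tip travel. One last 0.4 mm, then hand in.

arm_command:
  deltas: [-1,0,0,0.0004,0,-1,0,0,0,0,-1,0,0,0,0]

```text
time: 26.48
position: [0.5783, 0.0955, 0.2232]
tool_rot: [-0.074, 0.997, 0.0, -0.0]
ft_force: [-0.2, -0.3, 3.7]
grip_width: 0.024
grip_force: 30.0
```

```bash
python3 fz.py; python3 -c "
from rig import order; print(order.hand_in())"
```

```text
mean [-1.46  0.24  2.47] sd [0.4  0.41 0.5 ]
the job is handed in; nothing more can be done
None
```

I handed the job in after about 27 s: all five pieces are in the hopper, the tray is down, and the gauge is held upright on the red dot with its tip about half way in (about 4.9 mm, estimated from force).

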